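# Clip the job tag on the board tray

### The arm

A 6-joint arm with a two-finger parallel gripper is mounted at the origin on the work surface. World frame = base frame: x ahead of the robot, y to its left, z up, the work surface at z = 0. Lengths are in m, angles in rad, forces in N, time in s.
With the tool pointing down it reaches from about 0.4 to 0.825 m from the base axis. Payload 7 kg.
Tool frame: the origin (TCP) lies midway between the tips of the shut fingers; the grasp point (between the pads) lies 19 mm behind it; z points along the fingers, x is the direction in which the jaws open and shut, and the axes are right-handed (so a half turn about z gives the same grasp; the last joint's range is limited). The gripper opens to 88 mm and grips with 3 to 60 N. Pads are 19 mm wide; open, the fingers measure 130 mm over their backs; the gripper's body (78 mm by 193 mm) begins 47 mm behind the grasp point.
Start: joints at [-0.826, 0.359, 0.012, 0, -1.224, -0.288], TCP at [0.298, -0.606, 0.227] pointing down, gripper open.
Joint ranges: [-3.07, 3.07], [-1.43, 2.12], [-1.02, 1.25], [-3.03, 1.67], [-3.05, -0], [-3.03, 3.03]. Speed limits (rad/s): [2.39, 2.39, 3.01, 3.14, 3.14, 3.14].

### API

Orientations are given as [roll, pitch, yaw] about the fixed x, y, z axes, in that order (R = Rz(yaw) Ry(pitch) Rx(roll)).
In Python, from station import arm, viewer, ticket gives the robot as it stands. The module is installed in compiled form; this text tells all that it offers.
- The arm moves only by the tool step_arm, never from a script. Its argument "targets" is a list of rows, each a list of 3 entries, a list of its own where there are three numbers: the shift along the tool's x, y, z in m, then the turn, a rotation vector about the tool's x, y, z in degrees, then the opening, from -1 (shut) to 1 (fully open), so that 0 is half open. A call has exactly 8 rows; each row shifts and turns the commanded pose from where the row before left it, along the tool's axes as they then stand; what a row does not reach is not made up. A row lasts 1/10 s, in which the tool goes at most 50 mm and 8.59 degrees, less where a joint would pass 70% of its speed; a pose out of reach is approached as far as the arm can. A call is refused whole if a number of a shift passes 0.05 or a number of a turn 8.59, either way. A call with a gripper value outside its range is refused whole. The fingers move at their own pace and stop on an object; "grip_force" is the grip in N (left out, the last holds). Time passes only in rows, so rows that do not move let the fingers close, or fill a call up. It gives the time, the measured TCP pose, the force and the opening at its end, in the units of the state.
- arm.get_state(): the state, without advancing time (a new reading comes with each control period).
- viewer.grab_frame(name): name is "scene" or "top" or "wrist"; returns (picture, depth): 400x640x3 uint8, red, green, blue; 400x640 float32, m along the optical axis (not along the pixel's ray), 0 where there is no reading.
- viewer.calibration(name): a dict with "fov_y" (degrees; the focal length in pixels is half the picture's height over the tangent of half this angle, whatever the lens; pixels are square), "cx", "cy" (the principal point, pixels), "world_to_cam" (4x4, takes a point from world to camera coordinates); the wrist camera has in their place "tool_from_camera" (4x4, takes a point from camera to tool coordinates, whose origin is the TCP and whose axes are the tool frame's). Camera axes: x right, y up, looking along -z (the intrinsics and any distortion apply to the point x, -y, -z); pixel columns grow to the right and rows downward; lengths in m; the calibration is good to about 2 mm. A picture is of the moment at which its call begins: read the wrist's pose just before it. calibration takes no time and is no camera call.
- ticket.job_done(): hands the job in, once; it reports no verdict.
The state is a dict: "t": time; "q": joint angles; "qd": joint speeds; "joint_efforts": joint torques, N m; "eef_pos": TCP position; "ee_rot": TCP orientation; "force": force on the tool from outside, world axes, zero at the start; "moment": the same for the moment, N m; "width": finger opening in m.
Only numpy, scipy, OpenCV 4.12 (cv2) and the standard library are available. Lean on these libraries where they do the work, as an engineer would, in place of code of your own. Each camera call takes 0.05 s, during which the arm holds its last target.

### The job

The repair with the bare circuit boards needs its job tag. Pick up the white tag with the two-armed snap hook and push the hook onto the upright leg of the steel eye in front of the tray that holds the bare circuit boards (not the tray with the phone), until the leg is inside the hook and the sprung gate has snapped shut behind it; then leave the tag lying there, clipped on and flat.

Things in the scene. Friction and masses are not known exactly. Their poses are not given: they have to be found in the camera images.
- grip (a point): Centre of the aluminium grip block of the loose job tag (0.18 kg), lying flat. Block 36 mm along x, 20 mm along y (grasp across y), 24 mm high; point 12 mm above the underside. z up, x towards the hook's mouth. White plate 36 mm wide, 3 mm thick behind it (x -18 to -58 mm); in front two steel arms 9 mm thick, lowest 9 mm, at y = +-26 mm, ending in lips (front at x = 97 mm).
- mouth (a point): Middle of the hook's shut gate, 80 mm ahead of grip along x, 6 mm above the underside, same axes. Clear mouth between the lips 27 mm wide, centred on y = 0. The gate is a 6 mm bar pivoted at y = +22 mm that swings inwards only. Pocket floor at x = -53 mm. Push the eye's leg in to x = -48 mm: the gate's end sweeps to -39 mm and shuts once the leg is past it. It may then lie anywhere in the pocket.
- gate (a joint): Angle of the hook's sprung gate (rad): 0 shut, grows as it is pushed inwards, to 1.45 at most. A spring shuts it; a push of 2 to 5 N opens it.
- eye (a point): On the axis of the free upright leg (5 mm wire, fixed) of the board tray's eye, 18 mm above the table. z up, x from leg to tray: push the hook on along it, level, lifted 5 to 15 mm, arms either side of the leg. 2 mm foot plate 32 mm wide; top bar at 44 mm runs back to a 52 mm high plate at x = 75 mm; tray (150 x 190, 18 mm high) from x = 80 mm. The phone tray's eye is identical.

How it is judged:
By the outcome, as a careful person would: the job done as asked, in the order asked, and still so for the second after the job is handed in, with the robot touching nothing.
It also fails if it takes over 38 s, if anything falls off the work surface, if the arm or the gripper's body presses on something with over 40 N, if the wrist force passes 120 N, or if a joint passes its speed limit or range.

## Working session

There is one attempt and no reset: what is moved stays moved. The work goes in short steps, Python scripts to look and compute and a tool call to move; the robot and the scene stay as the last step left them, time stands still between calls to the robot, and variables do not carry over. Pictures are saved under pics/ and viewed, and the job is handed in when it is done.

Besides the shell and the picture viewer there is one more tool, called after ">>>" as name(argument=value, ...), one argument or row to a line, values as JSON. step_arm: Moves the arm, as the interface text tells. Its arguments: {"type":"object","properties":{"targets":{"type":"array"},"grip_force":{"type":"number"}},"required":["targets"]}

```bash
mkdir -p pics; ls; cat > h.py <<'E'
import numpy as np, cv2
from station import arm, viewer, ticket
def grab(n,tag):
    p,d=viewer.grab_frame(n); np.savez('pics/%s.npz'%tag,p=p,d=d); cv2.imwrite('pics/%s.png'%tag,p[:,:,::-1]); return p,d
E
python3 - <<'E'
from h import *
np.set_printoptions(precision=4,suppress=True)
print(arm.get_state())
for n in ['scene','top','wrist']: print(n,viewer.calibration(n))
grab('scene','scene0'); grab('top','top0')
E
```

```text
pics
{'t': 0.0, 'q': array([-0.8259,  0.3594,  0.011 , -0.0004, -1.2241, -0.2881]), 'qd': array([ 0.    ,  0.0004,  0.0002,  0.0006, -0.0007,  0.0009]), 'joint_efforts': array([ -0.0002, -58.2722,  29.3054,   6.9972,   0.0068,  -0.0002]), 'eef_pos': array([ 0.2975, -0.6054,  0.2256]), 'ee_rot': array([-3.1414, -0.0017,  2.0275]), 'force': array([ 0.2119,  0.0566, -0.3365]), 'moment': array([-0.0167,  0.0177, -0.0344]), 'width': 0.08755258957033762}
scene {'fov_y': 55.85888891268537, 'cx': 313.72095409869394, 'cy': 198.05139060570477, 'world_to_cam': array([[ 0.0123,  0.9999,  0.0031,  0.0075],
       [-0.8722,  0.0092,  0.489 ,  0.4239],
       [ 0.489 , -0.0087,  0.8723, -0.9666],
       [ 0.    ,  0.    ,  0.    ,  1.    ]])}
top {'fov_y': 57.74976101983686, 'cx': 326.52532137255446, 'cy': 202.86425371366255, 'world_to_cam': array([[ 0.0235, -0.9993,  0.0281, -0.0331],
       [ 0.9909,  0.027 ,  0.1318, -0.5055],
       [-0.1324,  0.0248,  0.9909, -0.6769],
       [ 0.    ,  0.    ,  0.    ,  1.    ]])}
wrist {'fov_y': 62.461794442123576, 'cx': 316.33279444869436, 'cy': 204.08872350184146, 'tool_from_camera': array([[ 1.    ,  0.0008,  0.0005,  0.0004],
       [ 0.0009, -0.9516, -0.3075, -0.0839],
       [ 0.0002,  0.3075, -0.9516, -0.1584],
       [ 0.    ,  0.    ,  0.    ,  1.    ]])}
```

View pics/scene0.png

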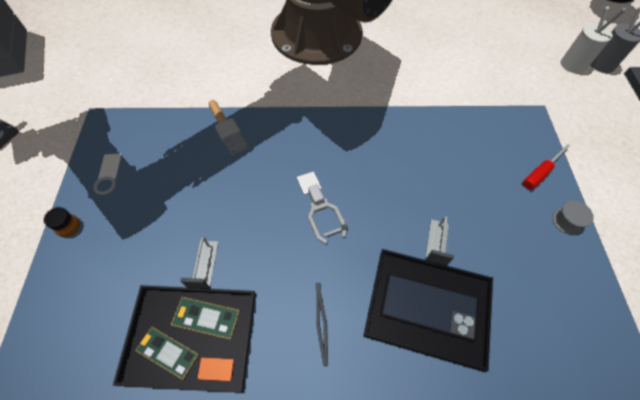

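View pics/top0.png

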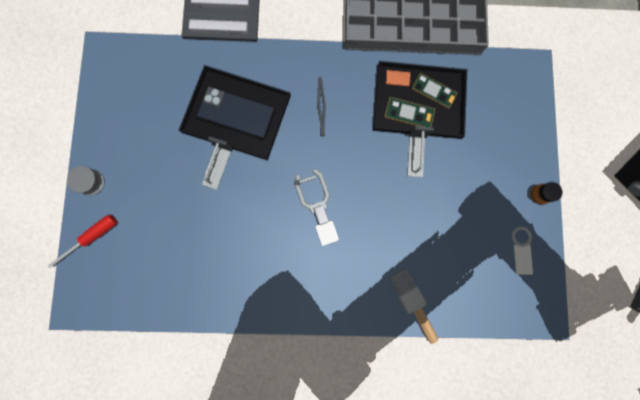

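Boards' tray is on the right in the top view, at (420,100), with its eye at about (417,150). The tag's plate is at (327,233) and its hook points up-left at about (312,178). I'll zoom in next.

```bash
cat >> h.py <<'E'
def T(n,st=None):
    c=viewer.calibration(n)
    if 'world_to_cam' in c: M=np.linalg.inv(c['world_to_cam'])
    else:
        from scipy.spatial.transform import Rotation as R
        W=np.eye(4); W[:3,:3]=R.from_euler('xyz',st['ee_rot']).as_matrix(); W[:3,3]=st['eef_pos']; M=W@c['tool_from_camera']
    return M,200/np.tan(np.radians(c['fov_y']/2)),c['cx'],c['cy']
def ray(n,uv,z,st=None):
    M,f,cx,cy=T(n,st); uv=np.atleast_2d(uv).astype(float)
    d=np.c_[(uv[:,0]-cx)/f,-(uv[:,1]-cy)/f,-np.ones(len(uv))]@M[:3,:3].T
    o=M[:3,3]; return o+d*((z-o[2])/d[:,2])[:,None]
def cloud(n,d,st=None):
    M,f,cx,cy=T(n,st); v,u=np.mgrid[:400,:640]
    P=np.stack([(u-cx)/f*d,-(v-cy)/f*d,-d],-1); return P@M[:3,:3].T+M[:3,3]
def crop(p,x0,y0,x1,y1,k,tag): cv2.imwrite('pics/%s.png'%tag,cv2.resize(p[y0:y1,x0:x1,::-1],None,fx=k,fy=k,interpolation=cv2.INTER_CUBIC))
E
python3 - <<'E'
from h import *
np.set_printoptions(precision=4,suppress=True)
a=np.load('pics/top0.npz'); p,d=a['p'],a['d']
crop(p,280,60,480,260,3,'topc'); 
X=cloud('top',d)
for uv in [(327,233),(320,214),(312,190),(417,150),(416,173),(200,250),(500,200),(300,100)]: print(uv,X[uv[1],uv[0]])
b=np.load('pics/scene0.npz'); crop(b['p'],170,160,370,310,4,'scenec'); X=cloud('scene',b['d'])
for uv in [(308,182),(205,262),(300,250),(100,300)]: print(uv,X[uv[1],uv[0]])
E
```

```text
(327, 233) [ 0.4488 -0.0234  0.0039]
(320, 214) [ 0.4851 -0.0081  0.0225]
(312, 190) [0.5365 0.0095 0.0005]
(417, 150) [ 0.6276 -0.2086  0.0028]
(416, 173) [ 0.5785 -0.2065  0.0012]
(200, 250) [0.4087 0.2297 0.    ]
(500, 200) [ 0.5261 -0.3812  0.0028]
(300, 100) [0.7297 0.0406 0.001 ]
(308, 182) [ 0.4515 -0.0243  0.0035]
(205, 262) [ 0.6139 -0.206   0.0024]
(300, 250) [ 0.5922 -0.0394 -0.0005]
(100, 300) [ 0.6776 -0.3744 -0.0011]
```

View pics/topc.png

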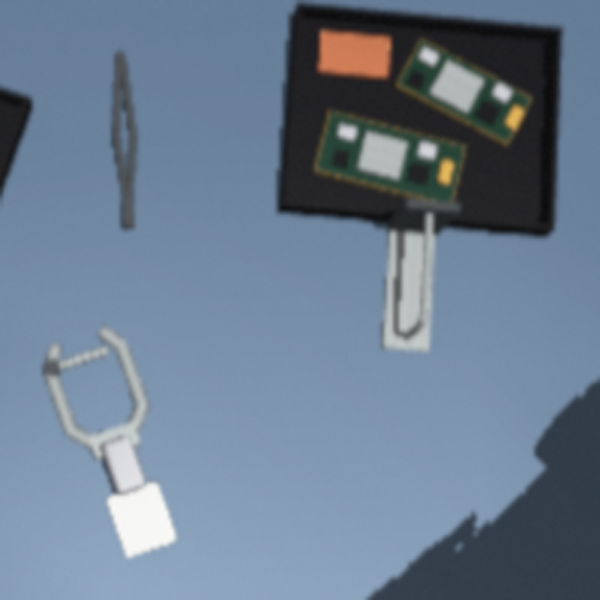

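View pics/scenec.png

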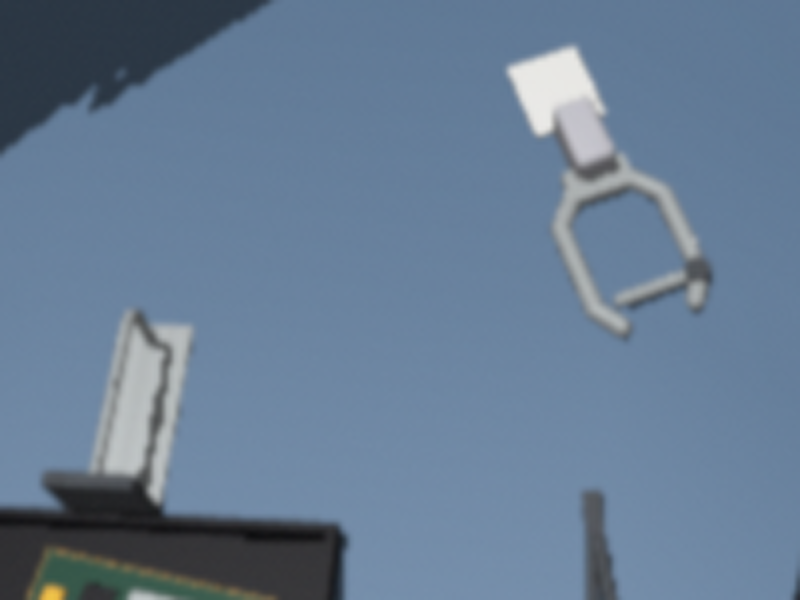

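>>> step_arm(
  targets=[
    [[0.02,0.039,0],[0,0,0],1],
    [[0.02,0.039,0],[0,0,0],1],
    [[0.02,0.039,0],[0,0,0],1],
    [[0.02,0.039,0],[0,0,0],1],
    [[0.02,0.039,0],[0,0,0],1],
    [[0.02,0.039,0],[0,0,0],1],
    [[0.02,0.039,0],[0,0,0],1],
    [[0.02,0.039,0],[0,0,0],1],
  ],
)

```text
t: 0.9
eef_pos: [0.5078, -0.3229, 0.2263]
ee_rot: [-3.141, -0.0, 2.028]
force: [0.8, -1.0, -1.0]
width: 0.0878
```

>>> step_arm(
  targets=[
    [[0.016,0.031,0.009],[0,0,0],1],
    [[0.016,0.031,0.009],[0,0,0],1],
    [[0.016,0.031,0.009],[0,0,0],1],
    [[0.016,0.031,0.009],[0,0,0],1],
    [[0,0,0],[0,0,7],1],
    [[0,0,0],[0,0,7],1],
    [[0,0,0],[0,0,7],1],
    [[0,0,0],[0,0,7],1],
  ],
)

```text
t: 1.7
eef_pos: [0.59, -0.2122, 0.19]
ee_rot: [-3.141, -0.0, 1.534]
force: [0.3, 0.1, 0.3]
width: 0.0877
```

```bash
python3 - <<'E'
from h import *
import pickle
np.set_printoptions(precision=4,suppress=True)
st=arm.get_state(); print(st['eef_pos'],st['ee_rot'],st['q'])
p,d=grab('wrist','wr1'); pickle.dump(st,open('pics/wr1.pkl','wb'))
E
```

```text
[ 0.59   -0.2122  0.19  ] [-3.1406 -0.0002  1.5342] [-0.0344  0.306  -0.1505 -0.0002 -1.1153 -1.5729]
```

View pics/wr1.png

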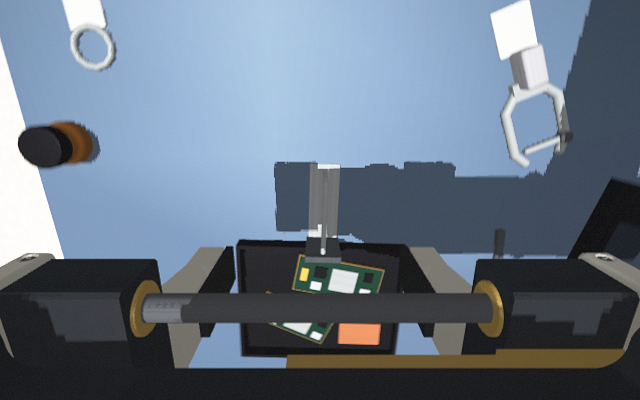

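```bash
python3 - <<'E'
from h import *
import pickle
np.set_printoptions(precision=4,suppress=True)
st=pickle.load(open('pics/wr1.pkl','rb')); a=np.load('pics/wr1.npz'); p,d=a['p'],a['d']
crop(p,270,140,370,270,6,'wr1c'); crop(p,470,0,600,180,4,'wr1t')
X=cloud('wrist',d,st); np.save('pics/wr1X.npy',X)
z=X[:,:,2]
for v in range(158,262,4): print(v,' '.join('%4d'%round(1000*t) for t in z[v,306:346:2]))
E
```

```text
158    2    0    1    2    1    0    0    1    1    2    2    1    0    0    2    2    2    2    2    1
162    1    2    2    1    1    3    1    1    0    2    2    3    1    2    1    0    1    0    1    2
166    2    0    3    2    2    2    3    3    3    2    2    2    2    3    2    3    1    1    2    2
170    1    1    2    3    2    2    3    2    3    2    2    2    3    3    2    3    4    2    1    1
174    2    1    4    2    3    3    2    4    1   21   20    2    3    3    2    2    3    1    2    3
178    2    1    3    2    3    2    3    2    2   37   36    2    4    3    3    2    3    3    1   -1
182    1    2    2    2    2    3    2    1    2   42   42    3    3    3    2    3    2    2    1    1
186    1    3    2    3    2    2    2    3    1   45   46    3    5    2    3    3    2    1    1    1
190    2    0    3    2    4    3    3    3    1   46   47    3    1    3    2    3    3    1    0    2
194    1    2    3    2    3    3    4    2    3   46   47    4    3    2    2    2    3    1    0    1
198    2  348    3    2    4    3    2    3    2   47   49  
[... 903 characters left out ...]
3    4    4    3   46   48   46    1    2    2    3    3    2    1    0    2
238    1    7    7    7    5    5    6    4   47   46   46    5    4    5    4    4    5    2    2    3
242    4   16   18   16   17   16   18   17   46   47   44   16   16   16   16   15   15    2    0    2
246   14   27   27   27   27   26   27   26   47   47   25   26   26   27   26   26   25   13   14   13
250   37   37   36   37  348   37   37   36   47   46   36   37   34   36   35   35   34   36   19   18
254   46   46   45   46   45   46   45   45   46   48   47   45   45   45   47   46   45   45    5    5
258   51   53   53   53   52   52   53   53   53   54   53   52   53   53   52   53   53   52    4    4
```

View pics/wr1c.png

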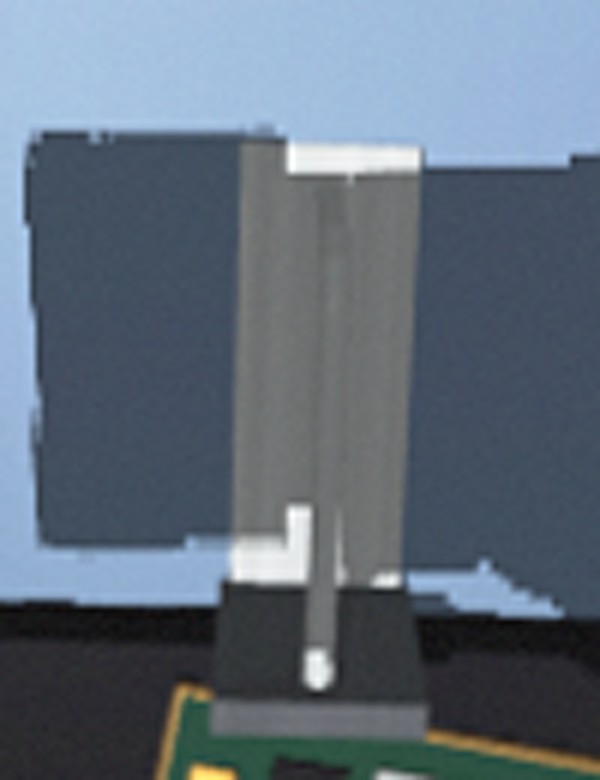

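View pics/wr1t.png

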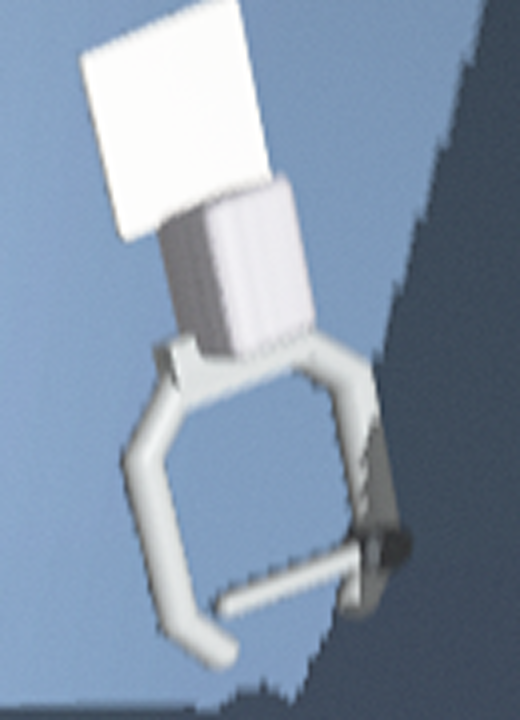

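```bash
python3 - <<'E'
from h import *
np.set_printoptions(precision=4,suppress=True)
X=np.load('pics/wr1X.npy'); 
def eye(X,r0):
    S=X.reshape(-1,3)[r0.ravel()]
    bar=S[(S[:,2]>.043)&(S[:,2]<.050)]
    k=np.polyfit(bar[:,0],bar[:,1],1); print('bar n',len(bar),'yaw',np.degrees(np.arctan(k[0])),'x',bar[:,0].min(),bar[:,0].max(),'y at .6',np.polyval(k,.6))
    leg=S[(S[:,2]>.012)&(S[:,2]<.036)]; print('leg',len(leg),leg.mean(0),np.percentile(leg[:,0],[5,50,95]),np.percentile(leg[:,1],[5,50,95]))
    print(leg[np.argsort(leg[:,2])][::3])
roi=np.zeros((400,640),bool); roi[164:236,312:338]=1
eye(X,roi)
z=X[:,:,2]
m=roi&(z<.008); roi2=np.zeros_like(roi); 
# bar edges (pixel) -> mid
for v in (185,200,215,230):
    u=np.where(z[v,312:338]>.03)[0]+312; print(v,u,X[v,u].mean(0))
for n in ('top','scene'):
    a=np.load('pics/%s0.npz'%n); Y=cloud(n,a['d']); 
    r=(Y[:,:,0]>.55)&(Y[:,:,0]<.64)&(abs(Y[:,:,1]+.21)<.04)&(Y[:,:,2]>.012)
    print(n,r.sum()); eye(Y,r)
E
```

```text
bar n 261 yaw -3.379078258290232 x 0.5827212162913025 0.6365791182716105 y at .6 -0.20413475515685062
leg 28 [ 0.5805 -0.2031  0.0255] [0.5798 0.5803 0.5814] [-0.2051 -0.2031 -0.2008]
[[ 0.5806 -0.2047  0.0128]
 [ 0.581  -0.2007  0.0165]
 [ 0.5802 -0.2018  0.02  ]
 [ 0.5797 -0.2028  0.0219]
 [ 0.581  -0.2049  0.025 ]
 [ 0.5809 -0.201   0.0261]
 [ 0.5801 -0.202   0.0295]
 [ 0.5802 -0.2041  0.033 ]
 [ 0.5809 -0.2012  0.0349]
 [ 0.5816 -0.2052  0.0355]]
185 [323 324 325 326 327 328] [ 0.5856 -0.2031  0.0434]
200 [323 324 325 326 327 331] [ 0.5841 -0.2048  0.0965]
215 [322 323 324 325 326 327] [ 0.6149 -0.205   0.0464]
230 [322 323 324 325 326] [ 0.6305 -0.2059  0.0465]
top 92
bar n 67 yaw -3.7028962429526517 x 0.5866151453920414 0.6395597133199385 y at .6 -0.20511666810975732
leg 10 [ 0.5804 -0.2031  0.0252] [0.5794 0.58   0.5816] [-0.205  -0.2029 -0.2018]
[[ 0.5801 -0.2033  0.0127]
 [ 0.5799 -0.2026  0.0229]
 [ 0.58   -0.2041  0.0319]
 [ 0.5812 -0.2051  0.0354]]
scene 121
bar n 96 yaw -3.6378783864600903 x 0.5860334806123269 0.6394510116399588 y at .6 -0.2051896368772519
leg 19 [ 0.585  -0.2037  0.0219] [0.5833 0.5849 0.5864] [-0.206  -0.2033 -0.2021]
[[ 0.584  -0.2074  0.0122]
 [ 0.5867 -0.2031  0.0139]
 [ 0.5845 -0.2025  0.0177]
 [ 0.5858 -0.2033  0.0209]
 [ 0.5836 -0.2026  0.0246]
 [ 0.5863 -0.2024  0.0311]
 [ 0.5849 -0.2024  0.0322]]
```

```bash
python3 - <<'E'
from h import *
np.set_printoptions(precision=4,suppress=True)
def tag(X,n):
    S=X.reshape(-1,3); S=S[(S[:,0]>.42)&(S[:,0]<.60)&(abs(S[:,1])<.06)]
    t=S[(S[:,2]>.020)&(S[:,2]<.028)]
    r=cv2.minAreaRect((t[:,:2]*1000).astype(np.float32)); print(n,'block',len(t),t.mean(0),r)
    A=S[(S[:,2]>.006)]; ys=A[:,:2]
    for lab,g in (('lo',S[(S[:,2]>.0055)&(S[:,2]<.016)]),):
        c=t.mean(0)[:2]; ps=np.radians(24); ex=np.array([np.cos(ps),np.sin(ps)]); ey=np.array([-ex[1],ex[0]])
        q=g[:,:2]-c; print(lab,'x',np.percentile(q@ex,[2,98]),'y',np.percentile(q@ey,[2,98]))
tag(np.load('pics/wr1X.npy'),'wrist')
for n in ('top','scene'):
    a=np.load('pics/%s0.npz'%n); Y=cloud(n,a['d']); tag(Y,n)
    hsv=cv2.cvtColor(a['p'],cv2.COLOR_RGB2HSV); m=(hsv[:,:,2]>225)&(hsv[:,:,1]<25)&(Y[:,:,0]>.42)&(Y[:,:,0]<.48)&(abs(Y[:,:,1])<.06)
    uv=np.argwhere(m)[:,::-1]; P=ray(n,uv,.003); r=cv2.minAreaRect((P[:,:2]*1000).astype(np.float32)); print('plate',len(P),P.mean(0),r)
E
```

```text
wrist block 963 [ 0.4853 -0.0102  0.0238] ((485.5986022949219, -8.715293884277344), (36.35069274902344, 20.947856903076172), 21.026586532592773)
lo x [-0.0154  0.0927] y [-0.032   0.0263]
top block 176 [ 0.4846 -0.0099  0.0229] ((484.9347839355469, -9.887395858764648), (35.93770980834961, 19.456645965576172), 19.70521354675293)
lo x [0.012  0.0932] y [-0.0326  0.0259]
plate 363 [ 0.4512 -0.0225  0.003 ] ((456.417724609375, -20.70014190673828), (54.46546936035156, 34.619102478027344), 19.9808292388916)
scene block 175 [ 0.4882 -0.0105  0.0232] ((487.44671630859375, -10.320810317993164), (35.79361343383789, 19.67813491821289), 20.482267379760742)
lo x [0.0037 0.0917] y [-0.0324  0.0261]
plate 189 [ 0.4481 -0.0259  0.003 ] ((451.0272521972656, -23.548736572265625), (35.14478302001953, 31.365657806396484), 21.074359893798828)
```

>>> step_arm(
  targets=[
    [[0.0398,-0.0223,0],[0,0,0],1],
    [[0.0398,-0.0223,0],[0,0,0],1],
    [[0.0398,-0.0223,0],[0,0,0],1],
    [[0.0398,-0.0223,0],[0,0,0],1],
    [[0.0398,-0.0223,0],[0,0,0],1],
    [[0,0,0.03],[0,0,-7.5],1],
    [[0,0,0.03],[0,0,-7.5],1],
    [[0,0,0.03],[0,0,-7.6],1],
  ],
)

```text
t: 2.55
eef_pos: [0.485, -0.0093, 0.1001]
ee_rot: [3.14, -0.0, 1.943]
force: [0.8, -0.3, 0.9]
width: 0.0877
```

```bash
python3 - <<'E'
from h import *
import pickle
np.set_printoptions(precision=4,suppress=True)
st=arm.get_state(); print(st['eef_pos'],st['ee_rot'],st['q'])
p,d=grab('wrist','wr2'); X=cloud('wrist',d,st)
S=X[:260].reshape(-1,3); S=S[(S[:,0]>.42)&(S[:,0]<.60)&(abs(S[:,1])<.06)]
t=S[(S[:,2]>.020)&(S[:,2]<.028)]
print(len(t),t.mean(0),cv2.minAreaRect((t[:,:2]*1000).astype(np.float32)))
E
```

```text
[ 0.485  -0.0093  0.1001] [ 3.1401 -0.0001  1.9428] [ 0.3873  0.1726 -0.5696 -0.0001 -0.8271 -1.5861]
1183 [ 0.4837 -0.0091  0.024 ] ((484.48150634765625, -8.631759643554688), (35.47888946533203, 20.025863647460938), 20.831342697143555)
```

View pics/wr2.png

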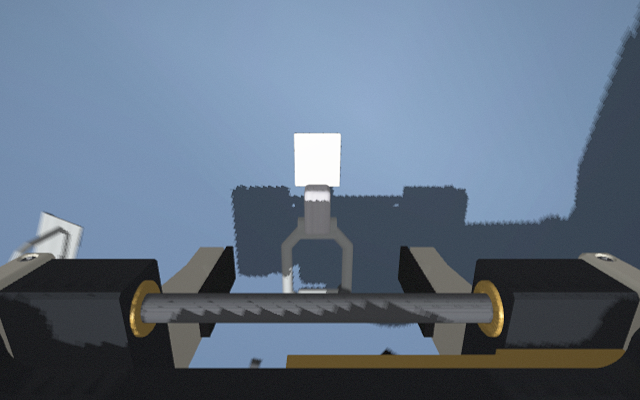

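Block sits centred under the jaws, at (317,208), with the plate at (317,160). I'll go down and grasp.

>>> step_arm(
  grip_force=45,
  targets=[
    [[0,0,0.03],[0,0,0],1],
    [[0,0,0.03],[0,0,0],1],
    [[0,0,0.024],[0,0,0],1],
    [[0,0,0.012],[0,0,0],1],
    [[0,0,0],[0,0,0],-1],
    [[0,0,0],[0,0,0],-1],
    [[0,0,0],[0,0,0],-1],
    [[0,0,0],[0,0,0],-1],
  ],
)

```text
t: 3.4
eef_pos: [0.4858, -0.0098, 0.0056]
ee_rot: [3.14, 0.0, 1.933]
force: [0.1, 0.8, -0.2]
width: 0.0613
```

>>> step_arm(
  targets=[
    [[0,0,0],[0,0,0],-1],
    [[0,0,0],[0,0,0],-1],
    [[0,0,0],[0,0,0],-1],
    [[0,0,0],[0,0,0],-1],
    [[0,0,0],[0,0,0],-1],
    [[0,0,0],[0,0,0],-1],
    [[0,0,0],[0,0,0],-1],
    [[0,0,0],[0,0,0],-1],
  ],
)

```text
t: 4.2
eef_pos: [0.4851, -0.0099, 0.0046]
ee_rot: [-3.142, -0.0, 1.933]
force: [-0.3, 0.3, 0.7]
width: 0.0197
```

>>> step_arm(
  targets=[
    [[0,0,-0.02],[0,0,0],-1],
    [[0,0,-0.03],[0,0,0],-1],
    [[-0.0271,-0.0159,0],[0,0,0],-1],
    [[-0.0271,-0.0159,0],[0,0,0],-1],
    [[-0.0271,-0.0159,0],[0,0,0],-1],
    [[-0.0271,-0.0159,0],[0,0,0],-1],
    [[-0.0271,-0.0159,0],[0,0,0],-1],
    [[-0.0271,-0.0159,0],[0,0,0],-1],
  ],
)

```text
t: 5.0
eef_pos: [0.4529, -0.197, 0.0544]
ee_rot: [-3.141, -0.0, 1.933]
force: [0.3, 0.4, -1.9]
width: 0.0198
```

>>> step_arm(
  targets=[
    [[0,0,0],[0,0,5],-1],
    [[0,0,0],[0,0,5],-1],
    [[0,0,0],[0,0,5],-1],
    [[0,0,0],[0,0,5],-1],
    [[0,0,0],[0,0,4.2],-1],
    [[0,0,0],[0,0,0],-1],
    [[0,0,0],[0,0,0],-1],
    [[0,0,0],[0,0,0],-1],
  ],
)

```text
t: 5.8
eef_pos: [0.4534, -0.1958, 0.0544]
ee_rot: [-3.141, -0.0, 1.513]
force: [0.2, 0.0, -1.2]
width: 0.0194
```

```bash
python3 - <<'E'
from h import *
np.set_printoptions(precision=4,suppress=True)
st=arm.get_state(); print(st)
p,d=grab('wrist','wr3'); X=cloud('wrist',d,st)
p2,d2=grab('scene','sc3');p3,d3=grab('top','tp3')
crop(p2,150,100,350,250,4,'sc3c'); crop(p3,320,80,480,240,3,'tp3c')
E
```

```text
{'t': 5.8, 'q': array([-0.0089,  0.252 , -0.6   , -0.0001, -0.7191, -1.62  ]), 'qd': array([-0.0019, -0.0006,  0.0017, -0.0012,  0.0004, -0.008 ]), 'joint_efforts': array([ -0.0138, -41.6583,  20.9033,   5.0497,  -0.0522,   0.0122]), 'eef_pos': array([ 0.4534, -0.1958,  0.0544]), 'ee_rot': array([-3.1413, -0.    ,  1.5127]), 'force': array([ 0.1799,  0.0292, -1.2439]), 'moment': array([-0.0142, -0.0519,  0.0251]), 'width': 0.019436527533407067}
```

View pics/wr3.png

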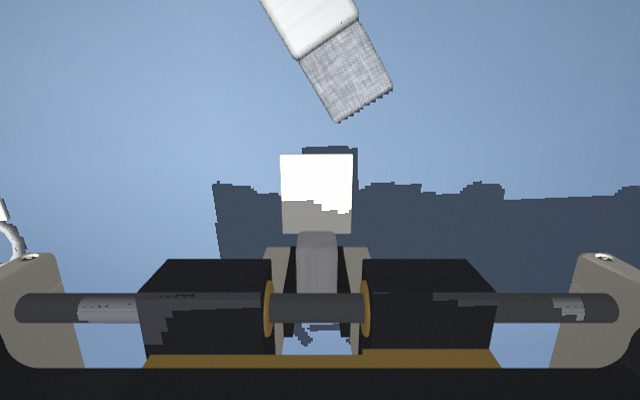

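View pics/sc3c.png

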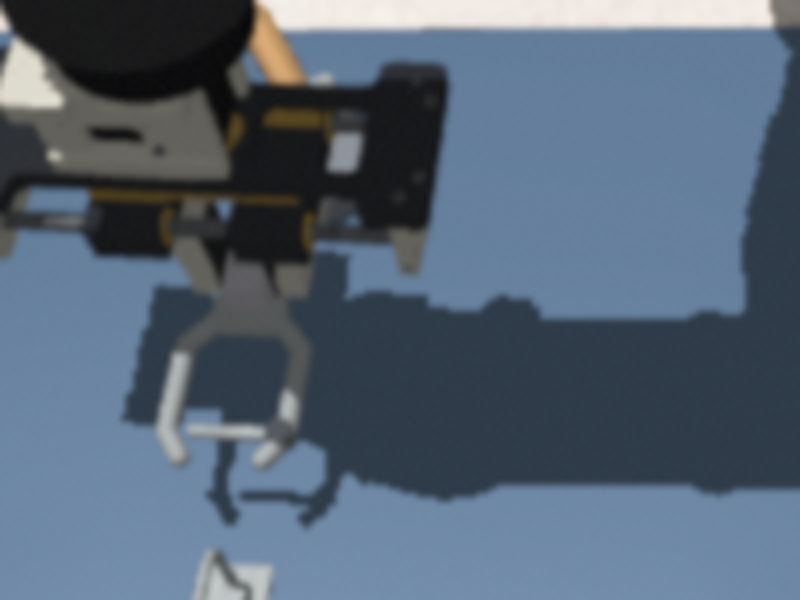

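View pics/tp3c.png

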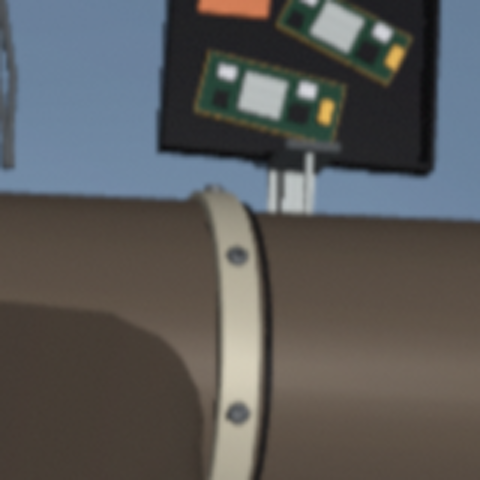

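The scene view shows the tag held straight and level, with lips at crop (178,460) and (265,462). The eye's leg is ahead at crop (212,552). I'll check the hook's pose from depth.

```bash
python3 - <<'E'
from h import *
np.set_printoptions(precision=4,suppress=True)
a=np.load('pics/sc3.npz'); Y=cloud('scene',a['d']); S=Y.reshape(-1,3)
ps=np.radians(-3.5); ex=np.array([np.cos(ps),np.sin(ps)]); ey=np.array([-ex[1],ex[0]])
g=np.array([.4534,-.1958]); q=S[:,:2]-g; x=q@ex; y=q@ey
m=(x>.03)&(x<.11)&(abs(y)<.05)&(S[:,2]>.03)&(S[:,2]<.08)
for lo in np.arange(.03,.11,.008):
    k=m&(x>=lo)&(x<lo+.008)
    if k.any(): print(round(lo,3),k.sum(),'y',y[k].min(),y[k].max(),'z',np.median(S[k,2]), 'left z',np.median(S[k&(y>0),2]),'right z',np.median(S[k&(y<0),2]))
L=np.array([.583,-.2036])-g; print('leg',L@ex,L@ey)
E
```

```text
0.03 58 y -0.02983217702432973 0.028923880410000713 z 0.05797751793922368 left z 0.05844108798020875 right z 0.05776922201822621
0.038 42 y -0.030981701071530747 0.0295168945202359 z 0.05726527035013723 left z 0.05719150143461571 right z 0.05787765565725833
0.046 41 y -0.03085288559837519 0.02956494043070157 z 0.057928224017115504 left z 0.0581160597455157 right z 0.057804241899494846
0.054 43 y -0.030961890847576005 0.02933880708234901 z 0.057756690592498994 left z 0.05765703231010799 right z 0.05776198333150662
0.062 42 y -0.029887784736398495 0.029571176548694362 z 0.05808000615774861 left z 0.057750425293414454 right z 0.05827893330269718
0.07 46 y -0.02996853705279092 0.02968474321132068 z 0.05836775474492395 left z 0.058793467250788045 right z 0.057709449931365286
0.078 120 y -0.030573685282208767 0.02947615110640717 z 0.058142212518068614 left z 0.058866034026212266 right z 0.057921461546624586
0.086 58 y -0.028380024393266073 0.027284978603582127 z 0.05822392067606036 left z 0.058222009023632504 right z 0.058225832328488214
0.094 29 y -0.021883210136303455 0.02263035205725289 z 0.05702504509537587 left z 0.05726006757308216 right z 0.05655138975426277
leg 0.12983444848384576 0.0001264392960268833
```

>>> step_arm(
  targets=[
    [[0,0,0.013],[0,0,0],-1],
    [[0,0,0.013],[0,0,0],-1],
    [[0,0,0.013],[0,0,0],-1],
    [[0,0,0],[0,0,0],-1],
    [[0,0.01,0],[0,0,0],-1],
    [[0,0.01,0],[0,0,0],-1],
    [[0,0.01,0],[0,0,0],-1],
    [[0,0,0],[0,0,0],-1],
  ],
)

```text
t: 6.75
eef_pos: [0.486, -0.1978, 0.0161]
ee_rot: [3.139, 0.0, 1.512]
force: [-1.3, 0.1, -0.9]
width: 0.0196
```

```bash
python3 - <<'E'
from h import *
st=arm.get_state(); print(st['eef_pos'],st['force'])
p2,d2=grab('scene','sc4'); crop(p2,150,130,300,280,4,'sc4c')
E
```

```text
[ 0.48601793 -0.19778163  0.01610548] [-1.30566822  0.07178568 -0.86628522]
```

View pics/sc4c.png

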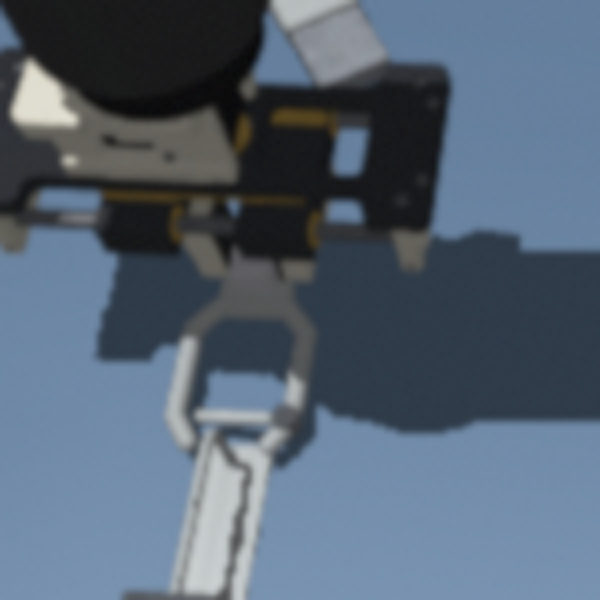

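>>> step_arm(
  targets=[
    [[0,0.008,0],[0,0,0],-1],
    [[0,0.008,0],[0,0,0],-1],
    [[0,0.008,0],[0,0,0],-1],
    [[0,0.008,0],[0,0,0],-1],
    [[0,0.004,0],[0,0,0],-1],
    [[0,0,0],[0,0,0],-1],
    [[0,0,0],[0,0,0],-1],
    [[0,0,0],[0,0,0],-1],
  ],
)

```text
t: 7.6
eef_pos: [0.5198, -0.1995, 0.0157]
ee_rot: [3.141, -0.0, 1.511]
force: [-0.4, 3.4, -2.4]
width: 0.0199
```

```bash
python3 - <<'E'
from h import *
st=arm.get_state(); print(st['eef_pos'],st['force'],st['moment'])
p2,d2=grab('scene','sc5'); crop(p2,150,130,300,280,4,'sc5c')
E
```

```text
[ 0.51975488 -0.19950505  0.01566788] [-0.4176307   3.35412494 -2.39097731] [1.21857416 0.12673863 0.17003111]
```

View pics/sc5c.png

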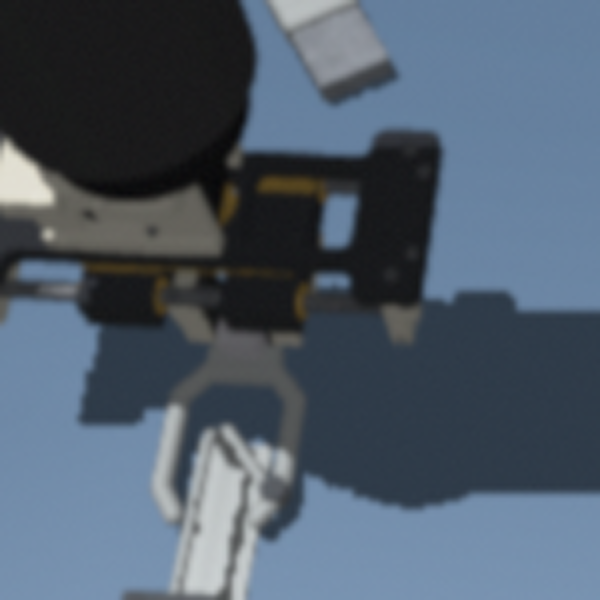

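Gate is open, with the leg passing through the mouth at crop (220,430). I'll keep pushing.

>>> step_arm(
  targets=[
    [[0,0.006,0],[0,0,0],-1],
    [[0,0.006,0],[0,0,0],-1],
    [[0,0.006,0],[0,0,0],-1],
    [[0,0.006,0],[0,0,0],-1],
    [[0,0.004,0],[0,0,0],-1],
    [[0,0.003,0],[0,0,0],-1],
    [[0,0,0],[0,0,0],-1],
    [[0,0,0],[0,0,0],-1],
  ],
)

```text
t: 8.45
eef_pos: [0.5503, -0.2017, 0.0155]
ee_rot: [-3.141, -0.0, 1.511]
force: [-1.0, 0.2, -1.6]
width: 0.0196
```

```bash
python3 - <<'E'
from h import *
st=arm.get_state(); print(st['eef_pos'],st['force'],st['moment'])
p2,d2=grab('scene','sc6'); crop(p2,150,130,300,280,4,'sc6c')
E
```

```text
[ 0.55029816 -0.201662    0.01548967] [-0.96962075  0.1575286  -1.63739094] [-0.038881   -0.00985591 -0.04286903]
```

View pics/sc6c.png

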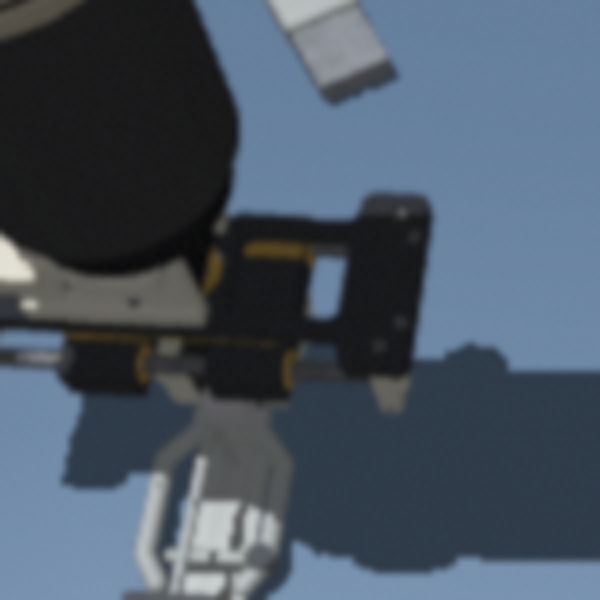

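The gate moment dropped to zero and the gate bar shows across at crop (215,555), so it looks snapped. I'll ease back 25 mm, which keeps the leg in the pocket and clears the foot plate from under the bridge, then look.

>>> step_arm(
  targets=[
    [[0,-0.005,0],[0,0,0],-1],
    [[0,-0.005,0],[0,0,0],-1],
    [[0,-0.005,0],[0,0,0],-1],
    [[0,-0.005,0],[0,0,0],-1],
    [[0,-0.005,0],[0,0,0],-1],
    [[0,0,0],[0,0,0],-1],
    [[0,0,0],[0,0,0],-1],
    [[0,0,0],[0,0,0],-1],
  ],
)

```text
t: 9.3
eef_pos: [0.5257, -0.2002, 0.0156]
ee_rot: [3.141, 0.0, 1.511]
force: [-0.3, -0.7, -2.5]
width: 0.02
```

```bash
python3 - <<'E'
from h import *
st=arm.get_state(); print(st['eef_pos'],st['force'],st['moment'])
p2,d2=grab('scene','sc7'); crop(p2,150,130,300,280,4,'sc7c')
E
```

```text
[ 0.5257216  -0.20017072  0.01563418] [-0.33207667 -0.69248389 -2.50650597] [ 0.0003731  -0.03203507 -0.01711784]
```

View pics/sc7c.png

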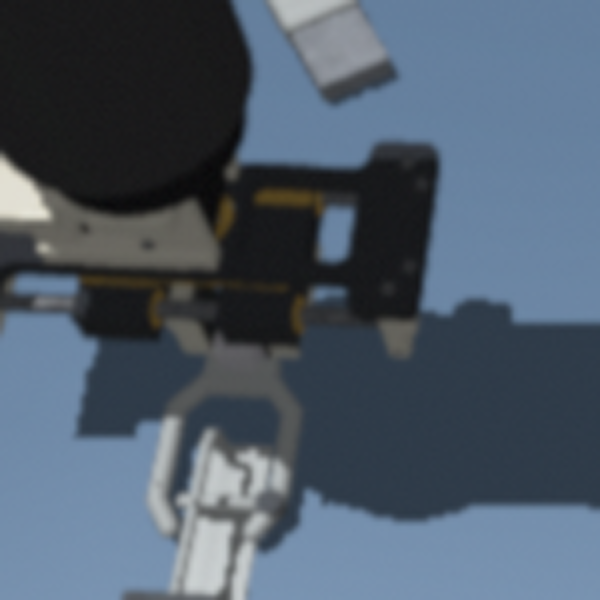

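Gate is shut across at crop y≈500, and the leg (top at (212,435)) is behind it in the pocket. I'll lower and release.

>>> step_arm(
  targets=[
    [[0,0,0.004],[0,0,0],-1],
    [[0,0,0.004],[0,0,0],-1],
    [[0,0,0.002],[0,0,0],-1],
    [[0,0,0],[0,0,0],-1],
    [[0,0,0],[0,0,0],-0.6],
    [[0,0,0],[0,0,0],-0.3],
    [[0,0,0],[0,0,0],0],
    [[0,0,0],[0,0,0],0.1],
  ],
)

```text
t: 10.15
eef_pos: [0.5257, -0.2001, 0.0057]
ee_rot: [3.141, 0.0, 1.511]
force: [0.4, 0.1, 0.2]
width: 0.0383
```

>>> step_arm(
  targets=[
    [[0,0,0],[0,0,0],0.1],
    [[0,0,0],[0,0,0],0.1],
    [[0,0,-0.005],[0,0,0],0.1],
    [[0,0,-0.015],[0,0,0],0.1],
    [[0,0,-0.03],[0,0,0],0.1],
    [[0,0,-0.04],[0,0,0],0.1],
    [[0,0,-0.04],[0,0,0],0.1],
    [[0,0,0],[0,0,0],0.1],
  ],
)

```text
t: 10.95
eef_pos: [0.5289, -0.2008, 0.1419]
ee_rot: [3.132, 0.001, 1.512]
force: [-0.1, -1.1, 0.3]
width: 0.0485
```

>>> step_arm(
  targets=[
    [[0,-0.03,-0.02],[0,0,0],0.1],
    [[0,-0.03,-0.02],[0,0,0],0.1],
    [[0.04,0,0],[0,0,0],0.1],
    [[0.04,0,0],[0,0,0],0.1],
    [[0.04,0,0],[0,0,0],0.1],
    [[0.04,0,0],[0,0,0],0.1],
    [[0.04,0,0],[0,0,0],0.1],
    [[0,0,0],[0,0,0],0.1],
  ],
)

```text
t: 11.75
eef_pos: [0.478, 0.0066, 0.1759]
ee_rot: [3.14, -0.001, 1.515]
force: [-0.0, -0.2, -0.2]
width: 0.0481
```

```bash
python3 - <<'E'
from h import *
np.set_printoptions(precision=4,suppress=True)
st=arm.get_state(); print(st['eef_pos'],st['force'])
p2,d2=grab('scene','sc8'); crop(p2,150,130,300,280,4,'sc8c')
p3,d3=grab('top','tp8'); crop(p3,340,80,490,230,4,'tp8c')
Y=cloud('scene',d2); S=Y.reshape(-1,3)
ps=np.radians(-3.5); ex=np.array([np.cos(ps),np.sin(ps)]); ey=np.array([-ex[1],ex[0]])
q=S[:,:2]-[.5257,-.2002]; x=q@ex; y=q@ey
for lo in np.arange(-.06,.11,.01):
    k=(x>=lo)&(x<lo+.01)&(abs(y)<.04)&(S[:,2]<.03)
    if lo>.02:k&=abs(y)>.0225
    if k.any(): print(round(lo,3),k.sum(),'y',y[k].min(),y[k].max(),'z',np.percentile(S[k,2],[10,50,95]))
E
```

```text
[0.478  0.0066 0.1759] [-0.0483 -0.1537 -0.166 ]
-0.06 173 y -0.03952249579006777 0.03944433371848824 z [-0.0005  0.0013  0.0038]
-0.05 182 y -0.03983913777906547 0.039461898691704494 z [-0.      0.0017  0.0038]
-0.04 190 y -0.03995520446647125 0.039694998275034185 z [-0.0005  0.0016  0.0043]
-0.03 166 y -0.03929669537933155 0.03938569632685928 z [-0.0007  0.0013  0.0044]
-0.02 169 y -0.03976270996790498 0.0399159720101525 z [-0.0006  0.0012  0.0238]
-0.01 201 y -0.03996442550102361 0.039714154964165735 z [-0.0004  0.0013  0.025 ]
0.0 203 y -0.03914382603769078 0.03975643625769325 z [-0.0001  0.0015  0.025 ]
0.01 252 y -0.039662370408235816 0.03995655439487977 z [-0.0001  0.0035  0.0247]
0.02 76 y -0.03942160327093273 0.03990319880615937 z [-0.001   0.0003  0.0025]
0.03 87 y -0.03963560590390109 0.03992837826848853 z [-0.0006  0.0018  0.0103]
0.04 100 y -0.03946415746017104 0.03994042154230246 z [-0.0002  0.0025  0.0107]
0.05 110 y -0.039774944445919065 0.03955029819572276 z [-0.0001  0.0029  0.0109]
0.06 112 y -0.03968736854537967 0.039781543266208017 z [-0.0006  0.0028  0.0108]
0.07 109 y -0.0399441839462445 0.03940942151708143 z [-0.0004  0.0032  0.0116]
0.08 116 y -0.039887145782746956 0.039948308939077214 z [-0.0004  0.0015  0.0118]
0.09 115 y -0.039999076607737695 0.039700676611057764 z [-0.0006  0.001   0.0076]
0.1 113 y -0.03991942289517885 0.03957382496558599 z [-0.0006  0.0006  0.0025]
```

View pics/sc8c.png

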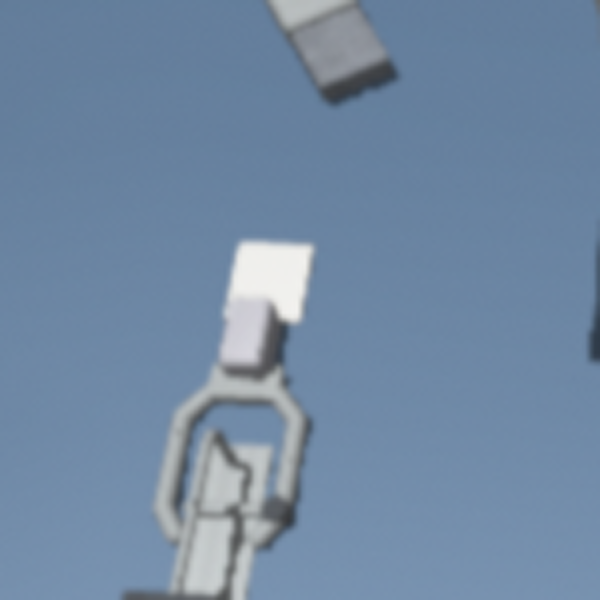

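View pics/tp8c.png

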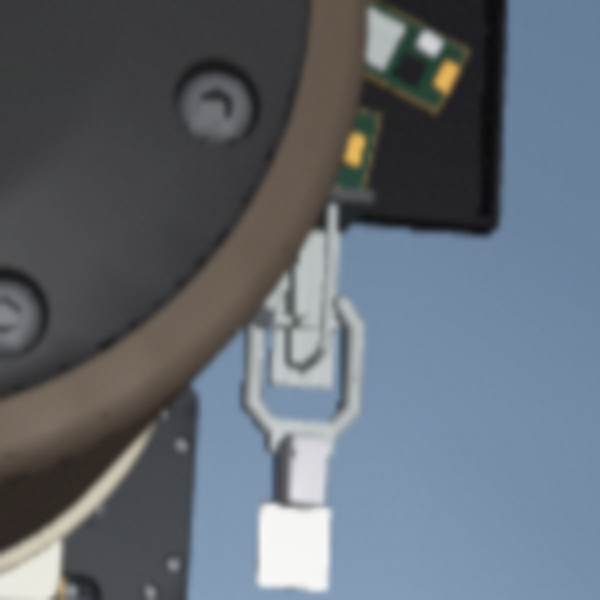

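The scene view shows the gate bar straight across at crop y≈515, and the top view shows it at about (300,325). The leg sits in the pocket behind it. The tag lies flat, with block top at 24–25 mm, plate at 4 mm and arms at about 11 mm. The gripper is clear, so I'm handing in.

```bash
python3 - <<'E'
from h import *
print(arm.get_state()['t']); print(ticket.job_done())
E
```

```text
11.85
the job is handed in; nothing more can be done
None
```

The tag is clipped onto the upright leg of the board tray's eye, and I handed the job in at 11.85 s of the 38 s allowed. I gripped the block across y, pushed the hook on level about 11 mm up until the gate snapped shut, eased it back 25 mm, set it down and let go.

**Gate and leg:** In the last scene and top pictures the gate is shut straight across the mouth, with the leg in the pocket behind it. The moment from the gate push fell from about 1.2 N m to zero when it snapped. I did not pull the hook against the leg to test the gate.

**Flatness:** Depth puts the block top at 24–25 mm and the white plate at about 4 mm. The arms are at 10 mm by the block and about 12 mm near the lips, so that end sits about 2 mm high, probably because the lips rest on the foot plate. That is a tilt of around 1°.

**Robot:** The gripper is open and well clear, with force readings near zero. None of my last checks failed; the camera estimates of the leg and the tag agreed to within a few millimetres.

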